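Run the pick along the crumb gap of the slatted bread board

TASK

Take the round-handled pick out of its stand and clear the crumb gap beside the narrowest slat of the bread board: put the point down into that gap at the handle end and draw it slowly and steadily (some 3 cm a second, never as fast as 10) along the whole gap to the opposite end, without lifting it out on the way and without poking into the other gap. Then stand the pick back in its own stand, fully home, and let go; leave the scraper in its stand.

Things in the scene. Friction and masses are not known exactly. Their poses are not given: they have to be found in the camera images.
- pick: Loose pick, 133 mm long, 0.12 kg, point down in its stand. Origin at the point, z up along the tool. Steel shank 8 mm thick, tapering over the last 12 mm to a 5 mm blunt point; collar 42 mm across, 60 to 68 mm above the point; above it, to 133 mm, a round upright white plastic handle 24 mm across: hold it there. In the stand the collar rests on the block's top, the point 6 mm above the counter.
- board: Fixed slatted bread board. Origin under the centre of its 220 (x) by 164 mm (y) body; x points to its handle, a tongue 50 mm wide, 12 high, 75 long. On a 12 mm base lie three slats along x, x = -110 to 110, tops at z = 28. In y: wide slat 22 to 82, gap, middle slat -40 to 4, gap, narrow slat -82 to -58. Gap to clear: centre y = -49, 18 wide, floor at z = 12, open-ended; the other: centre y = 13.
- pick_stand: The pick's stand, fixed: a dark wood block 70 x 70 mm, 66 mm high, with a round hole of 25 mm right through its middle from top to bottom. Origin at the centre of its underside, z up. An identical block holds the scraper.
- scraper: Bystander, loose, in the other stand, 10 to 20 cm from the pick: same collar as the pick but a broad flat white paddle handle (60 x 14 mm seen from above, long side along its y), its top 119 mm above the counter. Origin at the bottom of its blade, z up.

How it is judged:
By the outcome, as a careful person would: the job done as asked, in the order asked, and still so for the second after the job is handed in, with the robot touching nothing.
It also fails if it takes over 64 s, if anything falls off the work surface, if the arm or the gripper's body presses on something with over 40 N, if the wrist force passes 120 N, or if a joint passes its speed limit or range.

ROBOT

A 7-joint arm with a two-finger parallel gripper is mounted at the origin on the work surface. World frame = base frame: x ahead of the robot, y to its left, z up, the work surface at z = 0. Lengths are in m, angles in rad, forces in N, time in s.
With the tool pointing down it reaches from about 0.375 to 0.925 m from the base axis. Payload 3.1 kg.
Tool frame: the origin (TCP) lies at the very end of the fingers, on their centre line; the grasp point (between the pads) lies robot.hold_point_z behind it (robot.hold_point_z is the distance from the TCP to the grasp point, in m); y points along the fingers, x is the direction in which the jaws open and shut, and the axes are right-handed (so a half turn about y gives the same grasp; the last joint's range is limited). The gripper opens to 85 mm and grips with 20 to 120 N. Pads are 22 mm wide; open, the fingers measure 114 mm over their backs; the gripper's body (76 mm by 85 mm) begins 54 mm behind the grasp point. The pads swing forward as they close: fully open they stand 13 mm farther back than shut.
Start: joints at [1.078, 0.383, 0.044, 1.598, -0.018, 1.161, -0.05], TCP at [0.25, -0.6, 0.192] pointing down, gripper open.
Joint ranges: [-2.61, 2.61], [-0.41, 2.15], [-1.48, 1.57], [0, 2.5], [-1.57, 4.71], [0.05, 1.97], [-2.85, 2.85]. Speed limits (rad/s): [2.79, 2.79, 3.14, 3.14, 3.14, 3.14, 3.14].

INTERFACE

Orientations are given as a unit quaternion [x, y, z, w].
In Python, from station import robot, cams, job gives the robot as it stands. The module is installed in compiled form; this text tells all that it offers.
- The arm moves only by the tool send_rows, never from a script. Its argument "motion" is a list of rows, each a list of 7 numbers: the opening in per cent of the stroke, from 0 (shut) to 100 (fully open), then the shift along the tool's x, y, z in mm, then the turn, a rotation vector about the tool's x, y, z in rad. In form: [[grip, tx, ty, tz, rx, ry, rz], ...]. A call has 1 to 5 rows; each row is the pose to reach, as a shift and turn from the pose commanded when the call began, along the tool's axes at that moment; what a row does not reach only later rows make up. A row lasts 1/10 s, in which the tool goes at most 50 mm and 8.59 degrees, less where a joint would pass 70% of its speed; a pose out of reach is approached as far as the arm can. A call with a gripper value outside its range is refused whole. The fingers move at their own pace and stop on an object; "grip_force" is the grip in N (left out, the last holds). Time passes only in rows, so rows that repeat a pose let the fingers close. It gives the time, the measured TCP pose, the force and the opening at its end, in the units of the state.
- robot.observe(): the state, without advancing time (a new reading comes with each control period).
- cams.get_image(name): name is "scene" or "top" or "wrist"; returns (picture, depth): 480x640x3 uint8, red, green, blue; 480x640 float32, m along the optical axis (not along the pixel's ray), 0 where there is no reading.
- cams.camera_params(name): a dict with "vfov" (degrees; the focal length in pixels is half the picture's height over the tangent of half this angle, whatever the lens; pixels are square), "cx", "cy" (the principal point, pixels), "k1" (the pictures are not rectified: a ray, as slopes to the right and down, at radius r is drawn at 1 + k1 r^2 times it, then the intrinsics apply), "R" (3x3) and "t" (3): a world point X has camera coordinates R X + t. Camera axes: x right, y down, z forward; pixel columns grow to the right and rows downward; lengths in m; the calibration is good to about 2 mm. A picture is of the moment at which its call begins: read the wrist's pose just before it. camera_params takes no time and is no camera call; for the wrist camera it gives the pose at the moment of the call.
- job.finish_job(): hands the job in, once; it reports no verdict.
The state is a dict: "time_s": time; "joints": joint angles; "joint_vel": joint speeds; "tau": joint torques, N m; "eef_pos": TCP position; "ee_rot": TCP orientation; "wrist_force": force on the tool from outside, world axes, zero at the start; "wrist_torque": the same for the moment, N m; "grip_width": finger opening in m.
Only numpy, scipy, OpenCV 4.12 (cv2) and the standard library are available. Lean on these libraries where they do the work, as an engineer would, in place of code of your own. Each camera call takes 0.05 s, during which the arm holds its last target. There are 200 camera calls.

## Working session

There is one attempt and no reset: what is moved stays moved. The work goes in short steps, Python scripts to look and compute and a tool call to move; the robot and the scene stay as the last step left them, time stands still between calls to the robot, and variables do not carry over. Pictures are saved under pics/ and viewed, about 8 in all and at most 12, crops included, and the job is handed in when it is done.

Besides the shell and the picture viewer there is one more tool, called after "Call:" as name([rows], argument=value, ...), one row to a line, values as JSON. send_rows: Moves the arm, as the interface text tells. Its arguments: {"type":"object","properties":{"motion":{"type":"array"},"grip_force":{"type":"number"}},"required":["motion"]}

```bash
mkdir -p pics; cat > h.py <<'E'
import numpy as np, cv2
from station import robot, cams, job
def cap(n,f):
    p=cams.camera_params(n); im,d=cams.get_image(n)
    cv2.imwrite('pics/'+f+'.png',im[:,:,::-1]); np.savez('pics/'+f+'.npz',im=im,d=d,**p); return im,d,p
def cloud(d,p):
    f=240/np.tan(np.radians(p['vfov'])/2)
    v,u=np.mgrid[:480,:640]; K=np.array([[f,0,p['cx']],[0,f,p['cy']],[0,0,1.]])
    x=cv2.undistortPoints(np.stack([u,v],-1).reshape(-1,1,2).astype(float),K,np.array([p['k1'],0,0,0.])).reshape(480,640,2)
    X=np.dstack([x[...,0]*d,x[...,1]*d,d]); return (X-np.array(p['t']))@np.array(p['R'])
E
python3 - <<'E'
from h import *
print(robot.observe(), robot.hold_point_z)
for n in('top','scene'):
    im,d,p=cap(n,n+'0'); print(n,p)
E
```

```text
{'time_s': 0.0, 'joints': array([ 1.07819541,  0.38385635,  0.04380003,  1.59960626, -0.01791183,
        1.16116335, -0.04991154]), 'joint_vel': array([-0.00081118,  0.00040306,  0.00112013, -0.00017796, -0.00021916,
        0.00058485, -0.00121318]), 'tau': array([-3.15320567e-04, -4.33462822e+01,  1.02481931e+00, -2.49512762e+01,
        1.06829748e-02,  1.12970793e-02, -1.71053638e-07]), 'eef_pos': array([ 0.24961343, -0.59902066,  0.19075799]), 'ee_rot': array([-0.58788602,  0.39300097, -0.39140156,  0.58885065]), 'wrist_force': array([ 0.01274827,  0.55730839, -0.05381238]), 'wrist_torque': array([-0.03697903, -0.01219566,  0.02435881]), 'grip_width': 0.08553111379664964} 0.0187
top {'vfov': 52.86421624717407, 'cx': 318.58761290830796, 'cy': 231.45713179694184, 'k1': -0.08980568603981909, 'R': array([[-0.01994132, -0.99927559,  0.03241355],
       [-0.99711281,  0.01750138, -0.0738901 ],
       [ 0.07326929, -0.03379343, -0.99673949]]), 't': array([0.08012503, 0.54348799, 0.70776184])}
scene {'vfov': 42.595300847638924, 'cx': 322.31540177773456, 'cy': 238.20135608306316, 'k1': -0.19973745708604912, 'R': array([[ 0.65024176,  0.75943889, -0.02093387],
       [ 0.45938277, -0.41497756, -0.78534139],
       [-0.60510588,  0.50104511, -0.61870888]]), 't': array([-0.42988796, -0.19888788,  1.04340694])}
```

View pics/top0.png

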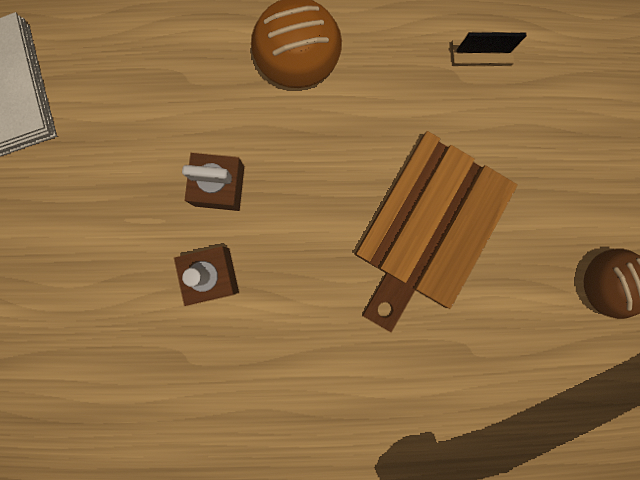

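View pics/scene0.png

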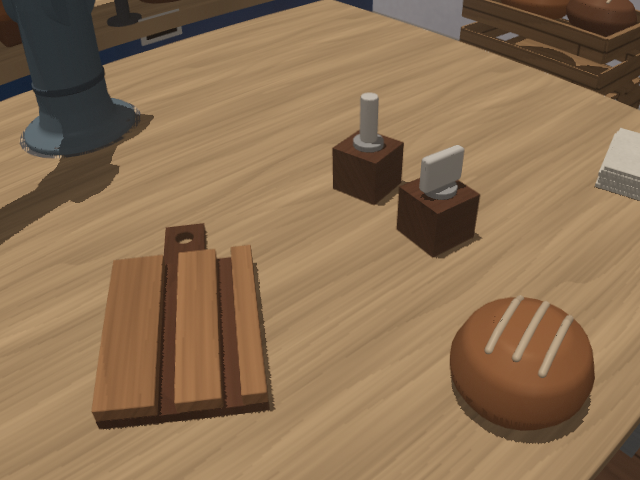

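The top view shows the pick in its stand at about (195,277) and the scraper at (210,178). The board has its handle at (390,300), and the narrow slat is on the left, at (370,250) to (432,135). The scene view agrees with this layout. Next I'll measure positions.

```bash
cat > m.py <<'E'
from h import *
def load(n):
    z=np.load(f'pics/{n}.npz'); return z['im'],z['d'],{k:z[k] for k in('vfov','cx','cy','k1','R','t')}
if __name__=='__main__':
  for n in('top0','scene0'):
    im,d,p=load(n); P=cloud(d,p); ok=d>0; Z=P[...,2]
    v,u=np.mgrid[:480,:640]
    print(n,'table z',np.median(Z[ok&(abs(Z)<.02)]))
    reg=lambda a,b,c,e:(u>a)&(u<b)&(v>c)&(v<e)&ok
    box={'top0':[(165,245,235,310),(175,250,145,215),(350,520,125,335)],'scene0':[(325,408,85,205),(392,485,140,260),(85,275,215,430)]}[n]
    for nm,b in zip(('pick','scraper'),box):
        r=reg(*b)
        for lab,lo,hi in(('blocktop',.060,.069),('collar',.070,.080),('handle',.085,.145),('handletop',.134,.146)):
            m=r&(Z>lo)&(Z<hi); Q=P[m]
            if len(Q)>4:
                rc=cv2.minAreaRect((Q[:,:2]*1000).astype(np.float32))
                print(nm,lab,len(Q),'mean',Q.mean(0).round(4),'rect',np.round(rc[0],1),np.round(rc[1],1),round(rc[2],1),'zmax',Q[:,2].max().round(4))
    r=reg(*box[2]); m=r&(abs(Z-.028)<.006); m=cv2.morphologyEx(m.astype(np.uint8),cv2.MORPH_OPEN,np.ones((3,3)))
    k,l,s,c=cv2.connectedComponentsWithStats(m)
    for i in range(1,k):
        if s[i,4]>300:
            Q=P[l==i]; rc=cv2.minAreaRect((Q[:,:2]*1000).astype(np.float32))
            print('slat',s[i,4],np.round(rc[0],1),np.round(rc[1],1),round(rc[2],1),'z',np.median(Q[:,2]).round(4))
    m=r&(Z>.005)&(Z<.0185); Q=P[m]; print('low',len(Q),np.median(Q[:,2]))
E
python3 m.py
```

```text
top0 table z -0.0001838440731613733
pick blocktop 1701 mean [0.4823 0.2329 0.0656] rect [481.7 234.7] [70.5 70.7] 12.2 zmax 0.069
pick collar 365 mean [0.4821 0.2273 0.0737] rect [481.7 230.7] [40.5 35.5] 3.3 zmax 0.0791
pick handle 421 mean [0.4821 0.231  0.1295] rect [481.8 234. ] [23.2 23.8] 28.7 zmax 0.1417
pick handletop 288 mean [0.4819 0.2338 0.1381] rect [481.7 234.3] [23.1 23.2] 29.5 zmax 0.1417
scraper blocktop 1508 mean [0.6171 0.2199 0.0655] rect [619.9 222.1] [70.2 70.9] 83.1 zmax 0.069
scraper collar 293 mean [0.6135 0.2217 0.0738] rect [619.4 222.3] [41.7 40.1] 25.2 zmax 0.0795
scraper handle 642 mean [0.6175 0.2196 0.113 ] rect [619.9 221.5] [59.8 14.9] 82.9 zmax 0.1216
slat 2265 [597.6 -51.9] [ 25.4 219.9] 58.8 z 0.0278
slat 4175 [570.7 -96. ] [ 46.3 220.3] 58.3 z 0.0278
slat 5625 [ 533.7 -155.7] [ 62. 221.] 58.6 z 0.0279
low 4677 0.011898439635944816
scene0 table z -0.00021442907178956637
pick blocktop 1168 mean [0.4992 0.2239 0.0652] rect [520.5 234.6] [ 85.3 157. ] 88.3 zmax 0.069
pick collar 317 mean [0.4886 0.2304 0.0742] rect [484.9 233.9] [37.9 37.6] 47.3 zmax 0.0799
pick handle 743 mean [0.488  0.2304 0.1158] rect [484.2 234.3] [23.3 23.6] 37.5 zmax 0.1403
pick handletop 153 mean [0.4853 0.2328 0.1376] rect [483.8 234.6] [23.1 22.7] 37.5 zmax 0.1403
scraper blocktop 1467 mean [0.6227 0.2152 0.0651] rect [575.6 230. ] [ 74.7 163.1] 81.7 zmax 0.069
scraper collar 365 mean [0.6294 0.2183 0.0746] rect [629.9 219.6] [59.3 22.4] 73.8 zmax 0.08
scraper handle 1243 mean [0.6239 0.2177 0.1052] rect [620.6 222.1] [61.2 16.7] 83.1 zmax 0.1201
slat 3524 [598.2 -50.6] [ 24.5 220.7] 58.6 z 0.0278
slat 6545 [571.1 -94.6] [ 44.9 221.7] 58.4 z 0.0278
slat 8837 [ 534.2 -153.9] [ 60.8 222.9] 58.5 z 0.0279
low 7374 0.011822865832618379
```

Call:
send_rows([
  [100,0,-8,0,0,-0.125,0],
  [100,0,-16,0,0,-0.25,0],
  [100,0,-24,0,0,-0.375,0],
  [100,0,-32,0,0,-0.5,0],
  [100,0,-40,0,0,-0.626,0],
], grip_force=60)

```text
time_s: 0.6
eef_pos: [0.2498, -0.5994, 0.2316]
ee_rot: [-0.681, 0.191, -0.19, 0.681]
wrist_force: [0.3, -0.5, -0.1]
grip_width: 0.0856
```

Call:
send_rows([
  [100,-12,0,41,0,0,0],
  [100,-24,0,83,0,0,0],
  [100,-35,0,125,0,0,0],
  [100,-47,0,166,0,0,0],
  [100,-59,0,208,0,0,0],
])

```text
time_s: 1.1
eef_pos: [0.3083, -0.3898, 0.2316]
ee_rot: [-0.68, 0.192, -0.192, 0.681]
wrist_force: [1.0, -0.4, -0.3]
grip_width: 0.0853
```

Call:
send_rows([
  [100,-12,0,41,0,0,0],
  [100,-24,0,83,0,0,0],
  [100,-35,0,125,0,0,0],
  [100,-47,0,166,0,0,0],
  [100,-59,0,208,0,0,0],
])

```text
time_s: 1.6
eef_pos: [0.3666, -0.1819, 0.2318]
ee_rot: [0.681, -0.192, 0.192, -0.68]
wrist_force: [0.8, -0.1, 0.2]
grip_width: 0.0852
```

Call:
send_rows([
  [100,-12,0,41,0,0,0],
  [100,-24,0,83,0,0,0],
  [100,-35,0,125,0,0,0],
  [100,-47,0,166,0,0,0],
  [100,-59,0,208,0,0,0],
])

```text
time_s: 2.1
eef_pos: [0.4249, 0.026, 0.2319]
ee_rot: [0.681, -0.192, 0.192, -0.68]
wrist_force: [1.0, -1.7, -0.9]
grip_width: 0.0855
```

Call:
send_rows([
  [100,-13,0,45,0,0,0],
  [100,-26,0,90,0,0,0],
  [100,-39,0,135,0,0,0],
  [100,-52,0,180,0,0,0],
  [100,-60,0,208,0,0,0],
])

```text
time_s: 2.6
eef_pos: [0.4824, 0.2372, 0.2321]
ee_rot: [-0.68, 0.191, -0.19, 0.682]
wrist_force: [-0.0, -0.3, 0.3]
grip_width: 0.0853
```

Call:
send_rows([
  [100,0,0,0,0,0,0],
  [100,0,0,0,0,0,0],
])

```text
time_s: 2.8
eef_pos: [0.4821, 0.2333, 0.2315]
ee_rot: [0.681, -0.192, 0.191, -0.68]
wrist_force: [-0.6, -1.2, -0.3]
grip_width: 0.0855
```

```bash
python3 - <<'E'
from h import *
from scipy.spatial.transform import Rotation as Ro
s=robot.observe(); M=Ro.from_quat(s['ee_rot']).as_matrix(); print(s['eef_pos'],'\n',M.round(4)); 
print('shift mm',M.T@(np.array([.4825,.2344,.0])-s['eef_pos'])*1000)
im,d,p=cap('wrist','w1'); P=cloud(d,p); Z=P[...,2]
m=(d>0)&(Z>.134)&(Z<.146); Q=P[m]; 
sel=np.hypot(Q[:,0]-.4825,Q[:,1]-.2344)<.03; Q=Q[sel]; print(len(Q), Q.mean(0) if len(Q) else 0)
if len(Q): print(cv2.minAreaRect((Q[:,:2]*1000).astype(np.float32)))
E
```

```text
[0.48212331 0.23333071 0.23147911] 
 [[ 8.534e-01 -1.800e-03  5.212e-01]
 [-5.212e-01 -5.000e-04  8.535e-01]
 [-1.300e-03 -1.000e+00 -1.400e-03]]
shift mm [6.60272105e-02 2.31477509e+02 1.42151108e+00]
731 [0.48225865 0.23658306 0.13839921]
((482.0137939453125, 236.2345733642578), (22.882734298706055, 23.13054084777832), 51.175899505615234)
```

View pics/w1.png

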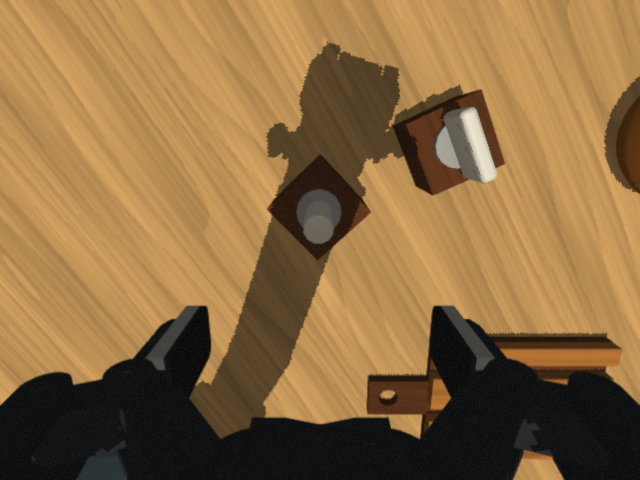

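The wrist view shows the pick's handle top at about (318,230), midway between the fingers, which sit at 210 and 432. Nothing else is in the way, so I'll descend.

Call:
send_rows([
  [100,0,35,2,0,0,0],
  [100,0,70,2,0,0,0],
  [100,0,105,2,0,0,0],
  [100,0,130,2,0,0,0],
  [100,0,149,2,0,0,0],
])

```text
time_s: 3.35
eef_pos: [0.4831, 0.2309, 0.0809]
ee_rot: [0.682, -0.194, 0.193, -0.679]
wrist_force: [-0.9, -0.7, -0.0]
grip_width: 0.0857
```

Call:
send_rows([
  [100,0,0,0,0,0,0],
  [60,0,0,0,0,0,0],
  [35,0,0,0,0,0,0],
  [20,0,0,0,0,0,0],
  [10,0,0,0,0,0,0],
])

```text
time_s: 3.85
eef_pos: [0.4847, 0.2352, 0.0844]
ee_rot: [-0.68, 0.191, -0.193, 0.681]
wrist_force: [-2.1, 0.3, 1.4]
grip_width: 0.0279
```

Call:
send_rows([
  [0,0,0,0,0,0,0],
  [0,0,0,0,0,0,0],
  [0,0,0,0,0,0,0],
  [0,0,0,0,0,0,0],
  [0,0,0,0,0,0,0],
])

```text
time_s: 4.35
eef_pos: [0.4845, 0.2357, 0.0843]
ee_rot: [-0.68, 0.191, -0.192, 0.681]
wrist_force: [-0.4, -0.9, 6.5]
grip_width: 0.0217
```

Call:
send_rows([
  [0,0,-3,0,0,0,0],
  [0,0,-8,0,0,0,0],
  [0,0,-18,0,0,0,0],
  [0,0,-32,0,0,0,0],
  [0,0,-50,0,0,0,0],
])

```text
time_s: 4.85
eef_pos: [0.4834, 0.2346, 0.1339]
ee_rot: [0.681, -0.192, 0.192, -0.68]
wrist_force: [-0.1, -0.3, -1.3]
grip_width: 0.0211
```

Call:
send_rows([
  [0,0,-20,0,0,0,0],
  [0,0,-40,0,0,0,0],
  [0,0,-58,0,0,0,0],
  [0,0,-70,0,0,0,0],
  [0,0,-70,0,0,0,0],
])

```text
time_s: 5.35
eef_pos: [0.4854, 0.2359, 0.2058]
ee_rot: [-0.68, 0.191, -0.193, 0.682]
wrist_force: [0.3, -0.4, -1.1]
grip_width: 0.0214
```

```bash
cat > look.py <<'E'
from h import *
import sys
from scipy.spatial.transform import Rotation as Ro
tag=sys.argv[1]
s=robot.observe(); M=Ro.from_quat(s['ee_rot']).as_matrix(); e=s['eef_pos']
print(s['time_s'],e,s['wrist_force'],s['grip_width']);print(M.round(3))
if len(sys.argv)>2:
    n=sys.argv[2]; im,d,p=cap(n,tag); P=cloud(d,p); L=(P-e)@M*1000  # tool frame mm
    r=np.hypot(L[...,0],L[...,2]); ok=(d>0)&(r<30)
    for lo in range(-20,125,6):
        Q=L[ok&(L[...,1]>lo)&(L[...,1]<=lo+6)]
        if len(Q)>3: print(lo+3,len(Q),'x',Q[:,0].min().round(1),Q[:,0].max().round(1),'z',Q[:,2].min().round(1),Q[:,2].max().round(1),'ymax',Q[:,1].max().round(1))
E
python3 look.py s1 scene
```

```text
5.35 [0.48536063 0.23594577 0.20584248] [ 0.34226354 -0.36422544 -1.0790339 ] 0.02142887621622941
[[ 0.853  0.005  0.523]
 [-0.523  0.002  0.853]
 [ 0.003 -1.     0.004]]
-17 90 x -4.5 14.0 z -11.8 10.8 ymax -14.1
-11 91 x -3.6 13.8 z -11.8 9.7 ymax -8.1
-5 89 x -3.9 13.4 z -11.9 9.9 ymax -2.1
1 89 x -2.6 12.2 z -12.1 11.7 ymax 3.8
7 126 x -16.5 18.6 z -19.5 18.6 ymax 10.0
13 269 x -18.4 20.7 z -21.2 20.3 ymax 16.0
19 58 x 1.8 20.7 z -21.2 17.9 ymax 19.5
25 10 x 0.1 3.2 z -4.8 1.5 ymax 27.9
31 26 x -3.0 2.9 z -4.1 2.4 ymax 33.9
37 24 x -1.7 3.0 z -4.0 2.8 ymax 39.2
43 26 x -2.4 1.4 z -4.1 2.8 ymax 46.0
49 31 x -3.6 2.9 z -4.7 3.0 ymax 51.9
55 31 x -4.5 3.1 z -4.7 3.4 ymax 58.0
61 26 x -3.3 2.8 z -4.6 3.5 ymax 63.8
67 25 x -3.8 2.8 z -4.3 2.0 ymax 70.0
73 15 x -4.8 1.4 z -3.5 2.0 ymax 75.2
79 7 x -3.0 -1.2 z -2.8 1.2 ymax 78.3
```

View pics/s1.png

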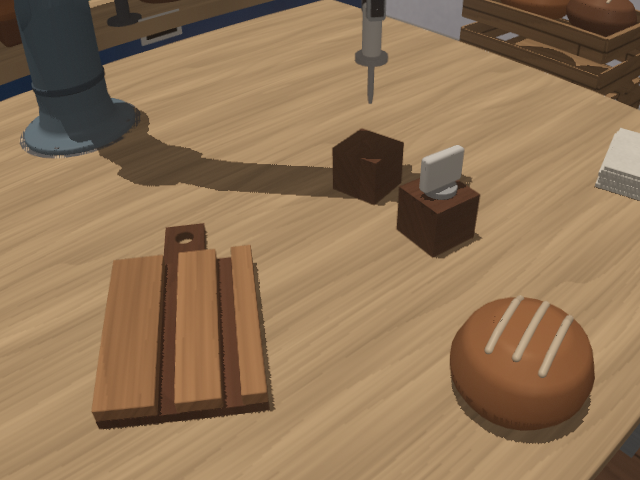

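The scene view shows the pick hanging upright from the gripper with its point at (370,103). The empty pick stand is at (367,160), and the scraper hasn't moved. By depth, the point is about 78 mm below the TCP. I'm moving above the handle end of the gap.

Call:
send_rows([
  [0,7,0,-10,0,0,0],
  [0,21,0,-31,0,0,0],
  [0,39,0,-57,0,0,0],
  [0,57,0,-83,0,0,0],
  [0,75,0,-109,0,0,0],
])

```text
time_s: 5.9
eef_pos: [0.4896, 0.1001, 0.2017]
ee_rot: [0.681, -0.193, 0.191, -0.68]
wrist_force: [0.5, -0.2, -1.0]
grip_width: 0.0213
```

Call:
send_rows([
  [0,18,0,-26,0,0,0],
  [0,36,0,-52,0,0,0],
  [0,52,0,-75,0,0,0],
  [0,62,0,-90,0,0,0],
  [0,67,0,-97,0,0,0],
])

```text
time_s: 6.4
eef_pos: [0.4958, -0.0188, 0.2017]
ee_rot: [0.681, -0.195, 0.193, -0.68]
wrist_force: [-0.2, 0.3, -1.5]
grip_width: 0.0214
```

Call:
send_rows([
  [0,0,15,0,0,0,0],
  [0,0,35,0,0,0,0],
  [0,0,55,0,0,0,0],
  [0,0,70,0,0,0,0],
  [0,0,78,0,0,0,0],
])

```text
time_s: 6.9
eef_pos: [0.4953, -0.0136, 0.1227]
ee_rot: [-0.681, 0.193, -0.19, 0.681]
wrist_force: [0.1, 0.7, -0.7]
grip_width: 0.0215
```

Call:
send_rows([
  [0,0,0,0,0,0,0],
  [0,0,0,0,0,0,0],
  [0,0,0,0,0,0,0],
])

```text
time_s: 7.2
eef_pos: [0.4983, -0.0147, 0.1262]
ee_rot: [-0.68, 0.191, -0.193, 0.681]
wrist_force: [0.3, -0.7, -1.3]
grip_width: 0.0214
```

```bash
python3 look.py s2 scene; python3 - <<'E'
from h import *
im,d,p=cap('top','t2')
a=cv2.imread('pics/s2.png')[170:420,70:370]; b=im[110:310,300:540,::-1]
cv2.imwrite('pics/c2.png',np.hstack([cv2.resize(a,(480,400),interpolation=2),cv2.resize(b,(320,400))[:, :]]))
E
```

```text
7.2 [ 0.49832703 -0.01472041  0.12615968] [ 0.29436481 -0.6705891  -1.2852668 ] 0.02141194837250061
[[ 0.853  0.002  0.522]
 [-0.522 -0.     0.853]
 [ 0.002 -1.     0.001]]
-17 113 x -0.5 12.7 z -11.7 11.9 ymax -14.0
-11 106 x 1.7 12.1 z -11.5 11.7 ymax -8.0
-5 104 x -5.7 11.4 z -11.9 11.8 ymax -2.1
1 110 x -3.8 11.4 z -11.8 11.9 ymax 4.0
7 204 x -18.4 19.3 z -19.8 19.5 ymax 10.0
13 367 x -18.1 20.7 z -21.3 20.2 ymax 16.0
19 60 x 1.4 20.0 z -18.7 19.8 ymax 19.0
31 17 x -0.7 2.6 z -3.2 2.7 ymax 33.8
37 24 x -2.8 2.5 z -3.4 3.1 ymax 40.0
43 27 x -1.9 2.1 z -3.5 3.1 ymax 45.8
49 27 x -4.1 1.7 z -3.1 3.1 ymax 51.8
55 26 x -3.4 2.2 z -3.6 3.1 ymax 58.0
61 27 x -3.3 2.3 z -3.6 3.2 ymax 64.0
67 26 x -2.5 1.5 z -4.3 2.9 ymax 69.9
73 20 x -3.4 -0.0 z -3.5 2.4 ymax 75.9
79 8 x -3.9 -1.6 z -3.0 1.6 ymax 78.2
97 495 x -7.1 28.3 z -29.7 29.6 ymax 100.0
103 36 x -8.0 28.0 z -23.9 28.7 ymax 104.4
109 6 x 7.3 28.5 z -9.0 -7.7 ymax 111.6
115 279 x -8.0 29.8 z -9.3 8.3 ymax 116.5
127 61 x -29.7 -19.6 z -10.3 7.5 ymax 128.5
```

View pics/c2.png

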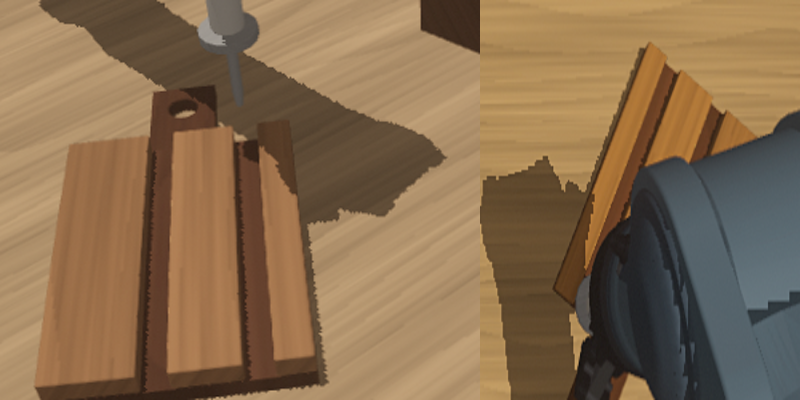

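The crop shows the point directly over the open handle end of the narrow gap. In the tool frame the gap walls are at z −9.3 and +8.3, the point is at about −0.5, and the floor is 36 mm below the point. I'm lowering slowly.

Call:
send_rows([
  [0,0,5,0,0,0,0],
  [0,0,10,0,0,0,0],
  [0,0,15,0,0,0,0],
  [0,0,20,0,0,0,0],
  [0,0,24,0,0,0,0],
])

```text
time_s: 7.8
eef_pos: [0.4969, -0.0149, 0.1004]
ee_rot: [0.681, -0.192, 0.192, -0.681]
wrist_force: [0.0, -0.5, -1.9]
grip_width: 0.0215
```

Call:
send_rows([
  [0,0,3,0,0,0,0],
  [0,0,6,0,0,0,0],
  [0,0,8,0,0,0,0],
  [0,0,9,0,0,0,0],
  [0,0,9,0,0,0,0],
])

```text
time_s: 8.3
eef_pos: [0.4972, -0.0149, 0.0921]
ee_rot: [-0.681, 0.192, -0.192, 0.681]
wrist_force: [-0.8, 0.8, -0.7]
grip_width: 0.0218
```

```bash
python3 look.py s3 scene|grep -v '^-'; python3 - <<'E'
from h import *
for i in range(3):
    s=robot.observe(); print(s['time_s'],s['eef_pos'],s['wrist_force']); cams.get_image('top')
E
```

```text
8.3 [ 0.49721209 -0.01493316  0.0921093 ] [-0.80486297  0.76702601 -0.7182761 ] 0.021823139959296238
[[ 0.853 -0.     0.523]
 [-0.523  0.     0.853]
 [-0.    -1.    -0.   ]]
1 93 x -3.4 12.1 z -11.6 10.9 ymax 3.9
7 180 x -18.3 19.9 z -20.6 19.9 ymax 10.0
13 371 x -18.1 20.3 z -20.8 20.4 ymax 16.0
19 63 x -2.6 19.6 z -20.7 20.2 ymax 19.6
31 11 x -0.1 3.6 z -3.3 2.5 ymax 33.7
37 26 x -2.3 2.2 z -4.2 3.1 ymax 39.9
43 28 x -2.3 2.0 z -4.6 3.2 ymax 46.0
49 31 x -2.7 2.1 z -4.5 3.0 ymax 51.7
55 25 x -3.1 2.1 z -4.7 3.1 ymax 57.9
61 117 x -3.5 27.4 z -28.3 29.2 ymax 64.0
67 447 x -7.0 28.3 z -29.9 29.4 ymax 69.9
73 25 x -4.4 27.0 z -7.0 2.6 ymax 76.0
79 265 x -5.6 29.6 z -8.3 9.2 ymax 82.0
85 9 x 2.2 22.8 z -6.4 8.2 ymax 82.6
91 45 x -29.5 -19.3 z -9.3 8.2 ymax 94.0
8.35 [ 0.49733656 -0.01491886  0.09222769] [-0.12313092 -0.21288958 -1.7511737 ]
8.4 [ 0.49740942 -0.01494023  0.09232374] [-0.26902688  0.16417832 -0.9769265 ]
8.45 [ 0.49746892 -0.01496922  0.09237429] [ 0.33185158  0.43904307 -1.49224384]
```

No contact, and the point is about 2 mm above the floor inside the gap. I'm drawing along +x of the tool at 3 mm per row.

Call:
send_rows([
  [0,1,0,0,0,0,0],
  [0,3,0,0,0,0,0],
  [0,6,0,0,0,0,0],
  [0,9,0,0,0,0,0],
  [0,12,0,0,0,0,0],
])

```text
time_s: 9.0
eef_pos: [0.5079, -0.0215, 0.0922]
ee_rot: [-0.68, 0.192, -0.192, 0.681]
wrist_force: [-0.1, -0.6, -0.7]
grip_width: 0.0211
```

Call:
send_rows([
  [0,3,0,0,0,0,0],
  [0,6,0,0,0,0,0],
  [0,9,0,0,0,0,0],
  [0,12,0,0,0,0,0],
  [0,15,0,0,0,0,0],
])

```text
time_s: 9.5
eef_pos: [0.5205, -0.0292, 0.0922]
ee_rot: [-0.681, 0.192, -0.192, 0.681]
wrist_force: [0.3, -0.6, -0.8]
grip_width: 0.0215
```

Call:
send_rows([
  [0,3,0,0,0,0,0],
  [0,6,0,0,0,0,0],
  [0,9,0,0,0,0,0],
  [0,12,0,0,0,0,0],
  [0,15,0,0,0,0,0],
])

```text
time_s: 10.0
eef_pos: [0.5333, -0.037, 0.0922]
ee_rot: [-0.681, 0.192, -0.192, 0.681]
wrist_force: [-0.0, 0.3, -2.1]
grip_width: 0.0212
```

Call:
send_rows([
  [0,3,0,0,0,0,0],
  [0,6,0,0,0,0,0],
  [0,9,0,0,0,0,0],
  [0,12,0,0,0,0,0],
  [0,15,0,0,0,0,0],
])

```text
time_s: 10.5
eef_pos: [0.546, -0.0449, 0.0922]
ee_rot: [-0.681, 0.192, -0.192, 0.681]
wrist_force: [0.5, -0.2, -1.5]
grip_width: 0.0214
```

Call:
send_rows([
  [0,3,0,0,0,0,0],
  [0,6,0,0,0,0,0],
  [0,9,0,0,0,0,0],
  [0,12,0,0,0,0,0],
  [0,15,0,0,0,0,0],
])

```text
time_s: 11.0
eef_pos: [0.5588, -0.0527, 0.0922]
ee_rot: [-0.681, 0.192, -0.192, 0.681]
wrist_force: [-0.9, -0.4, -1.5]
grip_width: 0.0215
```

Call:
send_rows([
  [0,3,0,0,0,0,0],
  [0,6,0,0,0,0,0],
  [0,9,0,0,0,0,0],
  [0,12,0,0,0,0,0],
  [0,15,0,0,0,0,0],
])

```text
time_s: 11.5
eef_pos: [0.5716, -0.0606, 0.0922]
ee_rot: [0.681, -0.192, 0.192, -0.681]
wrist_force: [-0.5, 0.3, -0.7]
grip_width: 0.0213
```

Call:
send_rows([
  [0,3,0,0,0,0,0],
  [0,6,0,0,0,0,0],
  [0,9,0,0,0,0,0],
  [0,12,0,0,0,0,0],
  [0,15,0,0,0,0,0],
])

```text
time_s: 12.0
eef_pos: [0.5844, -0.0684, 0.0922]
ee_rot: [-0.681, 0.192, -0.192, 0.681]
wrist_force: [0.0, -0.1, -0.9]
grip_width: 0.0214
```

Call:
send_rows([
  [0,3,0,0,0,0,0],
  [0,6,0,0,0,0,0],
  [0,9,0,0,0,0,0],
  [0,12,0,0,0,0,0],
  [0,15,0,0,0,0,0],
])

```text
time_s: 12.5
eef_pos: [0.5972, -0.0762, 0.0922]
ee_rot: [-0.681, 0.192, -0.192, 0.681]
wrist_force: [0.1, -0.4, -0.3]
grip_width: 0.0216
```

Call:
send_rows([
  [0,3,0,0,0,0,0],
  [0,6,0,0,0,0,0],
  [0,9,0,0,0,0,0],
  [0,12,0,0,0,0,0],
  [0,15,0,0,0,0,0],
])

```text
time_s: 13.0
eef_pos: [0.61, -0.0841, 0.0921]
ee_rot: [-0.681, 0.192, -0.192, 0.681]
wrist_force: [0.6, -0.6, -1.0]
grip_width: 0.0213
```

Call:
send_rows([
  [0,3,0,0,0,0,0],
  [0,6,0,0,0,0,0],
  [0,9,0,0,0,0,0],
  [0,12,0,0,0,0,0],
  [0,15,0,0,0,0,0],
])

```text
time_s: 13.5
eef_pos: [0.6228, -0.0919, 0.0922]
ee_rot: [-0.681, 0.192, -0.192, 0.681]
wrist_force: [-0.5, -0.5, -1.3]
grip_width: 0.0217
```

Call:
send_rows([
  [0,3,0,0,0,0,0],
  [0,6,0,0,0,0,0],
  [0,9,0,0,0,0,0],
  [0,12,0,0,0,0,0],
  [0,15,0,0,0,0,0],
])

```text
time_s: 14.0
eef_pos: [0.6356, -0.0997, 0.0922]
ee_rot: [-0.681, 0.192, -0.192, 0.681]
wrist_force: [0.3, -0.0, -0.7]
grip_width: 0.0214
```

Call:
send_rows([
  [0,3,0,0,0,0,0],
  [0,6,0,0,0,0,0],
  [0,9,0,0,0,0,0],
  [0,12,0,0,0,0,0],
  [0,15,0,0,0,0,0],
])

```text
time_s: 14.5
eef_pos: [0.6484, -0.1076, 0.0922]
ee_rot: [-0.681, 0.192, -0.192, 0.681]
wrist_force: [0.4, 0.1, -1.7]
grip_width: 0.0214
```

Call:
send_rows([
  [0,3,0,0,0,0,0],
  [0,6,0,0,0,0,0],
  [0,9,0,0,0,0,0],
  [0,12,0,0,0,0,0],
  [0,15,0,0,0,0,0],
])

```text
time_s: 15.0
eef_pos: [0.6612, -0.1154, 0.0922]
ee_rot: [-0.681, 0.192, -0.192, 0.681]
wrist_force: [0.5, 0.0, -0.7]
grip_width: 0.0219
```

Call:
send_rows([
  [0,3,0,0,0,0,0],
  [0,6,0,0,0,0,0],
  [0,9,0,0,0,0,0],
  [0,12,0,0,0,0,0],
  [0,15,0,0,0,0,0],
])

```text
time_s: 15.5
eef_pos: [0.6739, -0.1233, 0.0922]
ee_rot: [-0.681, 0.192, -0.192, 0.681]
wrist_force: [-0.1, 1.2, -1.4]
grip_width: 0.0213
```

Call:
send_rows([
  [0,2,0,0,0,0,0],
  [0,3,0,0,0,0,0],
  [0,3,0,0,0,0,0],
  [0,3,0,0,0,0,0],
])

```text
time_s: 15.9
eef_pos: [0.6762, -0.1246, 0.0922]
ee_rot: [-0.681, 0.192, -0.192, 0.681]
wrist_force: [-0.1, -1.5, -2.1]
grip_width: 0.0212
```

```bash
python3 look.py s4 scene|grep -v '^-'; python3 -c "
import cv2;a=cv2.imread('pics/s4.png')[200:450,70:370];cv2.imwrite('pics/c4.png',cv2.resize(a,(600,500)))"
```

```text
15.9 [ 0.67618738 -0.12458963  0.09216399] [-0.0516462  -1.48032196 -2.08338646] 0.02119380427151714
[[ 0.853 -0.     0.523]
 [-0.523  0.     0.853]
 [-0.    -1.    -0.   ]]
1 133 x -3.1 11.2 z -12.2 11.6 ymax 4.0
7 302 x -16.9 19.0 z -20.1 19.5 ymax 10.0
13 690 x -17.8 20.0 z -20.3 20.5 ymax 16.0
19 66 x -2.0 19.4 z -18.6 20.7 ymax 19.7
37 4 x 0.7 1.7 z 0.1 2.0 ymax 39.9
43 30 x -3.2 1.8 z -4.1 3.3 ymax 45.9
49 38 x -2.4 2.3 z -4.3 3.4 ymax 51.9
55 29 x -3.9 2.1 z -3.7 3.3 ymax 58.0
61 367 x -27.1 5.5 z -29.7 29.7 ymax 64.0
67 785 x -26.9 5.9 z -29.8 29.6 ymax 70.0
73 220 x -22.9 6.9 z -29.6 29.3 ymax 76.0
79 547 x -29.8 6.4 z -29.5 29.6 ymax 82.0
85 250 x -8.3 6.0 z -29.6 29.3 ymax 88.0
91 1218 x 2.1 29.6 z -29.7 29.5 ymax 94.0
97 30 x 3.7 27.9 z -29.0 24.8 ymax 94.9
```

View pics/c4.png

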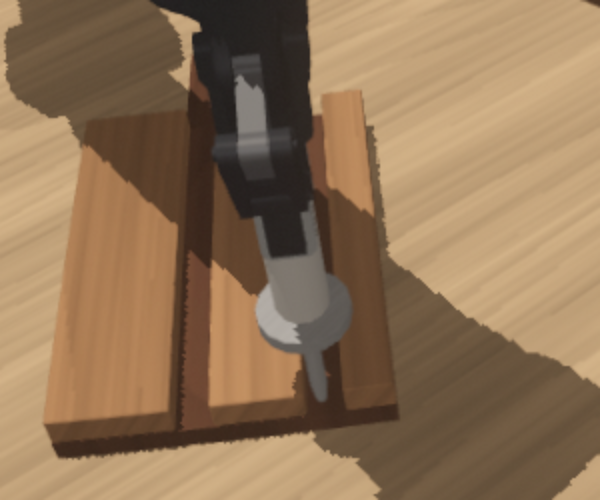

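The crop shows the point still in the narrow gap at (318,395), about 6 mm short of the far edge. I'm drawing the last few millimetres at the same pace and then lifting.

Call:
send_rows([
  [0,2,0,0,0,0,0],
  [0,4,0,0,0,0,0],
  [0,5,0,0,0,0,0],
  [0,5,0,0,0,0,0],
  [0,5,0,0,0,0,0],
])

```text
time_s: 16.45
eef_pos: [0.6806, -0.1273, 0.0921]
ee_rot: [-0.681, 0.192, -0.192, 0.681]
wrist_force: [0.6, 0.8, -2.4]
grip_width: 0.0217
```

Call:
send_rows([
  [0,0,-4,0,0,0,0],
  [0,0,-10,0,0,0,0],
  [0,0,-20,0,0,0,0],
  [0,0,-35,0,0,0,0],
  [0,0,-55,0,0,0,0],
])

```text
time_s: 16.95
eef_pos: [0.6802, -0.1272, 0.1481]
ee_rot: [0.681, -0.192, 0.192, -0.681]
wrist_force: [0.9, 0.5, -1.3]
grip_width: 0.0219
```

Call:
send_rows([
  [0,0,-20,0,0,0,0],
  [0,0,-38,0,0,0,0],
  [0,0,-52,0,0,0,0],
  [0,0,-58,0,0,0,0],
  [0,0,-58,0,0,0,0],
])

```text
time_s: 17.45
eef_pos: [0.6813, -0.1273, 0.2066]
ee_rot: [-0.68, 0.191, -0.193, 0.681]
wrist_force: [-0.1, -0.2, -0.6]
grip_width: 0.0215
```

Call:
send_rows([
  [0,-10,0,6,0,0,0],
  [0,-31,0,18,0,0,0],
  [0,-60,0,34,0,0,0],
  [0,-90,0,52,0,0,0],
  [0,-120,0,69,0,0,0],
])

```text
time_s: 17.95
eef_pos: [0.6119, -0.0037, 0.2035]
ee_rot: [0.681, -0.193, 0.191, -0.681]
wrist_force: [-0.9, 0.5, -0.2]
grip_width: 0.0216
```

Call:
send_rows([
  [0,-30,0,17,0,0,0],
  [0,-60,0,34,0,0,0],
  [0,-90,0,52,0,0,0],
  [0,-120,0,69,0,0,0],
  [0,-150,0,86,0,0,0],
])

```text
time_s: 18.45
eef_pos: [0.5286, 0.1474, 0.2038]
ee_rot: [0.681, -0.193, 0.191, -0.68]
wrist_force: [0.2, 0.2, -1.3]
grip_width: 0.0221
```

Call:
send_rows([
  [0,-30,0,17,0,0,0],
  [0,-56,0,32,0,0,0],
  [0,-74,0,43,0,0,0],
  [0,-84,0,49,0,0,0],
  [0,-88,0,51,0,0,0],
])

```text
time_s: 18.95
eef_pos: [0.4811, 0.2367, 0.2044]
ee_rot: [0.681, -0.191, 0.19, -0.681]
wrist_force: [-0.3, 0.2, -2.3]
grip_width: 0.0216
```

Call:
send_rows([
  [0,0,0,0,0,0,0],
  [0,0,0,0,0,0,0],
  [0,0,0,0,0,0,0],
])

```text
time_s: 19.25
eef_pos: [0.4839, 0.2338, 0.2049]
ee_rot: [0.68, -0.193, 0.193, -0.68]
wrist_force: [-0.2, 0.4, -2.5]
grip_width: 0.0215
```

```bash
python3 look.py s5 scene|grep -v '^-'
```

```text
19.25 [0.48386984 0.23376475 0.20491387] [-0.21476187  0.43944664 -2.48219978] 0.021469338955036252
[[ 0.851 -0.     0.525]
 [-0.525 -0.001  0.851]
 [ 0.    -1.    -0.001]]
1 89 x -0.4 13.3 z -12.4 11.8 ymax 4.0
7 116 x -16.3 17.9 z -19.9 19.1 ymax 10.0
13 282 x -20.3 20.6 z -21.5 18.6 ymax 16.0
19 64 x -4.3 19.7 z -21.0 18.3 ymax 19.6
25 9 x -0.6 3.6 z -3.8 2.4 ymax 28.0
31 26 x -2.4 3.6 z -3.8 2.7 ymax 34.0
37 29 x -3.9 2.9 z -4.6 3.3 ymax 40.0
43 29 x -6.8 2.8 z -4.7 3.3 ymax 45.6
49 31 x -4.0 2.3 z -4.7 3.6 ymax 51.8
55 27 x -3.9 2.5 z -4.6 3.9 ymax 57.9
61 24 x -2.9 1.9 z -4.9 2.3 ymax 63.8
67 22 x -4.0 1.9 z -4.3 2.6 ymax 69.1
73 20 x -5.4 0.2 z -4.0 1.6 ymax 75.6
79 5 x -2.9 -1.7 z -2.4 1.4 ymax 78.0
```

Call:
send_rows([
  [0,0,15,1,0,0,0],
  [0,0,33,1,0,0,0],
  [0,0,50,1,0,0,0],
  [0,0,65,1,0,0,0],
  [0,0,80,1,0,0,0],
])

```text
time_s: 19.8
eef_pos: [0.4833, 0.2358, 0.1235]
ee_rot: [0.681, -0.192, 0.192, -0.68]
wrist_force: [0.3, -0.2, -1.0]
grip_width: 0.0216
```

Call:
send_rows([
  [0,0,12,0,0,0,0],
  [0,0,22,0,0,0,0],
  [0,0,30,0,0,0,0],
  [0,0,36,0,0,0,0],
  [0,0,37,0,0,0,0],
])

```text
time_s: 20.3
eef_pos: [0.4832, 0.2361, 0.0876]
ee_rot: [0.681, -0.192, 0.192, -0.68]
wrist_force: [0.3, -0.4, -0.3]
grip_width: 0.0216
```

Call:
send_rows([
  [0,0,1,0,0,0,0],
  [0,0,1,0,0,0,0],
  [0,0,1,0,0,0,0],
])

```text
time_s: 20.6
eef_pos: [0.484, 0.2365, 0.0877]
ee_rot: [-0.68, 0.192, -0.192, 0.681]
wrist_force: [0.4, -0.5, -1.0]
grip_width: 0.0214
```

```bash
python3 look.py s6 top|grep -v '^-'
```

```text
20.6 [0.48400091 0.23650194 0.0877282 ] [ 0.43192185 -0.53748821 -1.00576623] 0.02142689032008905
[[ 0.853  0.001  0.523]
 [-0.523  0.     0.853]
 [ 0.001 -1.     0.001]]
1 13 x -9.7 10.1 z -14.3 -7.0 ymax 3.8
7 99 x -18.6 19.3 z -22.7 0.9 ymax 10.0
13 165 x -20.2 19.6 z -23.5 2.1 ymax 14.9
19 169 x -27.6 29.9 z -29.6 10.7 ymax 22.0
25 183 x -28.8 29.8 z -29.3 10.5 ymax 24.9
```

Call:
send_rows([
  [0,0,1,-1,0,0,0],
  [0,0,2,-1,0,0,0],
  [0,0,3,-1,0,0,0],
  [0,0,3,-1,0,0,0],
])

```text
time_s: 21.05
eef_pos: [0.4832, 0.2355, 0.0844]
ee_rot: [-0.681, 0.192, -0.192, 0.681]
wrist_force: [-1.1, -0.7, 2.2]
grip_width: 0.0216
```

Call:
send_rows([
  [0,0,1,0,0,0,0],
  [0,0,1,0,0,0,0],
  [0,0,1,0,0,0,0],
])

```text
time_s: 21.35
eef_pos: [0.4834, 0.236, 0.0844]
ee_rot: [-0.68, 0.192, -0.192, 0.681]
wrist_force: [-2.0, -1.0, 6.7]
grip_width: 0.0215
```

The collar is on the block: force is +6.7 N and TCP height matches the grasp height. Releasing.

Call:
send_rows([
  [30,0,0,0,0,0,0],
  [40,0,0,0,0,0,0],
  [60,0,0,0,0,0,0],
  [100,0,0,0,0,0,0],
  [100,0,0,0,0,0,0],
])

```text
time_s: 21.85
eef_pos: [0.4829, 0.2353, 0.083]
ee_rot: [0.681, -0.192, 0.192, -0.681]
wrist_force: [0.0, -0.3, -0.0]
grip_width: 0.0763
```

Call:
send_rows([
  [100,0,0,0,0,0,0],
  [100,0,0,0,0,0,0],
  [100,0,0,0,0,0,0],
  [100,0,0,0,0,0,0],
])

```text
time_s: 22.25
eef_pos: [0.483, 0.2354, 0.0832]
ee_rot: [-0.681, 0.192, -0.192, 0.681]
wrist_force: [0.3, 1.1, 0.0]
grip_width: 0.0854
```

Call:
send_rows([
  [100,0,-10,0,0,0,0],
  [100,0,-30,0,0,0,0],
  [100,0,-55,0,0,0,0],
  [100,0,-85,0,0,0,0],
  [100,0,-120,0,0,0,0],
])

```text
time_s: 22.75
eef_pos: [0.4822, 0.2352, 0.2042]
ee_rot: [0.681, -0.192, 0.191, -0.68]
wrist_force: [1.1, 0.5, 0.2]
grip_width: 0.0851
```

Call:
send_rows([
  [100,0,-20,-30,0,0,0],
  [100,0,-30,-70,0,0,0],
  [100,0,-30,-110,0,0,0],
  [100,0,-30,-140,0,0,0],
  [100,0,-30,-150,0,0,0],
])

```text
time_s: 23.25
eef_pos: [0.4031, 0.1043, 0.2335]
ee_rot: [0.681, -0.193, 0.194, -0.679]
wrist_force: [0.4, 0.3, 0.3]
grip_width: 0.0855
```

```bash
python3 - <<'E'
from h import *
s=robot.observe(); print(s['time_s'],s['eef_pos'],s['grip_width'])
im,d,p=cap('scene','s7'); P=cloud(d,p); Z=P[...,2]; v,u=np.mgrid[:480,:640]
def chk(nm,x,y,R):
    r=(d>0)&(np.hypot(P[...,0]-x,P[...,1]-y)<R)
    for lab,lo,hi in(('collar',.070,.080),('handle',.09,.13),('top',.134,.15)):
        Q=P[r&(Z>lo)&(Z<hi)]
        if len(Q): print(nm,lab,len(Q),cv2.minAreaRect((Q[:,:2]*1000).astype(np.float32)),np.percentile(Q[:,2],[50,98]).round(4))
chk('pick',.4835,.2345,.04); chk('scraper',.6205,.2215,.045)
E
```

```text
23.25 [0.4031201  0.10434495 0.23353966] 0.08554640385467166
pick collar 318 ((484.213623046875, 233.43846130371094), (39.20790100097656, 36.61205291748047), 43.664947509765625) [0.074  0.0793]
pick handle 492 ((485.74810791015625, 231.28636169433594), (24.164953231811523, 15.654016494750977), 41.71744155883789) [0.111  0.1294]
pick top 146 ((482.7891540527344, 234.10528564453125), (21.61159324645996, 22.07500457763672), 87.93366241455078) [0.138  0.1399]
scraper collar 365 ((630.2435302734375, 219.2401885986328), (58.35969543457031, 22.338733673095703), 72.54492950439453) [0.0741 0.0797]
scraper handle 1103 ((621.1624755859375, 222.3770294189453), (61.29486083984375, 16.582460403442383), 82.35198974609375) [0.1084 0.1192]
```

View pics/s7.png

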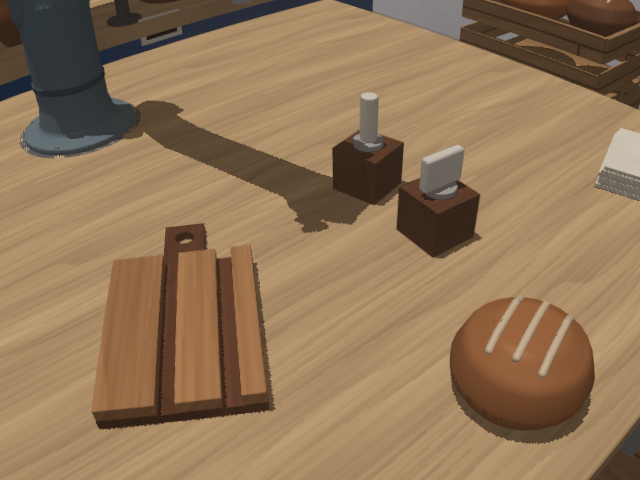

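The final view shows the pick upright and fully seated at (369,140), the scraper unmoved at (441,190), and the arm clear of everything.

Call:
send_rows([
  [100,0,0,0,0,0,0],
  [100,0,0,0,0,0,0],
  [100,0,0,0,0,0,0],
])

```text
time_s: 23.6
eef_pos: [0.4051, 0.1089, 0.2335]
ee_rot: [-0.68, 0.191, -0.191, 0.681]
wrist_force: [0.4, -0.1, 0.3]
grip_width: 0.0854
```

```bash
python3 -c "
from station import job; print(job.finish_job())"
```

```text
the job is handed in; nothing more can be done
None
```

The job is done and handed in at 23.6 s. I drew the pick through the gap beside the narrowest slat, then stood it back in its own stand and let go.

- **Draw:** I put the point down about 5 mm inside the handle end and drew it to within about 2 mm of the far end, at about 3 cm/s. It paused about half a second for a look just before the far end. It ran about 2 mm above the gap floor, without lifting out and without touching the other gap. Wrist force readings stayed under 3 N during the draw.
- **Last checks:** The pick is upright and fully home: its handle top is at 138–140 mm (139 expected) and its collar is on the block. The scraper is within about 1 mm of where it started. The gripper is open and clear of everything.
- **Disagreements:** The two fixed cameras differed by 1–2 mm, within the stated calibration. While settling after fast moves, the TCP readings also wandered by 2–3 mm. No check failed.

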